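# Book a hoop back in: hang it on the free peg and scan that peg's label

## Task

Hang the blue hoop that lies on the bench over the peg of the empty hoop stand and let it hang there freely. Then draw the hand scanner straight up out of its holster, turn it and hold it steady in the air, window pointing squarely at the middle of the barcode label at the foot of that same stand, about 100 mm away from it, and finish while still holding it there. Leave everything else where it is.

Things in the scene. Friction and masses are not known exactly. Their poses are not given: they have to be found in the camera images.
- hoop: blue embroidery hoop, 90 g, flat on the bench. Ring: inner diameter 100, outer 116 mm (rim 8 mm wide), 14 mm thick. Origin at the ring's centre, 7 mm above the bench; z = ring axis. Screw lug on the rim's +x side (to 71 mm from the centre), steel brackets on its +y and -y sides (to 78 mm); the -x part of the rim is plain, to be pinched across its 8 mm, one finger inside the ring
- stand_empty: empty plywood hoop stand fixed to the bench, left or right of the other. Origin under the centre of its 160 x 170 x 18 mm base; front = its -x. Upright post 70 mm wide, 217 mm tall, front face at x = +62 mm; from it a steel peg, 10 mm thick, 85 mm long, 13 mm ball end, rises forwards at 35 degrees. A hoop hangs on it by its inner rim, plane upright, centre 50 mm under the peg
- stand_empty_peg_root (a point): point on the peg's axis where it leaves the post, 190 mm above the bench
- stand_empty_peg_tip (a point): centre of the ball at the peg's free end, 239 mm above the bench, 70 mm in front of the post
- label_empty: barcode label, green end strip, at the front foot of the empty stand: plate 50 mm (x, up the slope) by 120 mm (y), tilted 50 degrees from flat. Origin at the centre of its face, 47 mm above the bench, 66 mm before the stand's origin; z = outward normal, up and to the stand's front
- stand_full: the other hoop stand, same make, orange label strip, a hoop already hanging on it: not to be used
- holster: scanner holster fixed to the bench: base 120 x 110 x 12 mm, on it a black open-topped cup, outside 64 x 74 mm (x, y), rim 61 mm and inner floor 16 mm above the bench. Origin under the base's centre. The scanner starts in the cup with its axes along the holster's
- scanner: hand scanner, 180 g, parked nose down. Origin at the centre of its window (nose face, 16 mm above the bench); looks along its -z; z runs to its rear end, 108 mm from the window. Hood 50 x 60 mm (x, y) for 40 mm, then grey body 42 x 46 mm, to be gripped across its 46 mm (y). Handle 32 mm wide leaves the body's -x side at z 65-100 mm, reaches x -110 mm, z up to 114 mm. Lift 50 mm to clear the cup
- hoop_stored: bystander: a second hoop just like the first, already hanging on the other stand
- cone_red: bystander: red thread cone, 62 mm across, 133 mm tall, origin at the centre of its underside, near the back of the bench
- cone_navy: bystander: navy thread cone, same size
- cone_gold: bystander: gold thread cone, same size
- backing_roll: bystander: white roll standing on end, 60 mm across, 200 mm tall, origin at the centre of its underside, right rear
- tape_dispenser: bystander: grey desk tape dispenser, 150 x 50 x 80 mm, origin at the centre of its underside, left
- screwdriver: bystander: screwdriver 160 mm long lying on the right
Things that resemble listed ones, but are neither listed nor needed, are in the scene too. Leave any green or yellow look-alike of the scanner alone.

How it is judged:
By the outcome, as a careful person would: the job done as asked, in the order asked, and still so for the second after the job is handed in, while the arm keeps its last pose, push and grip.
It also fails if it takes over 72 s, if anything falls off the work surface, if the arm or the gripper's body presses on something with over 40 N, if the wrist force passes 120 N, or if a joint passes its speed limit or range.

## Robot

A 6-joint arm with a two-finger parallel gripper is mounted at the origin on the work surface. World frame = base frame: x ahead of the robot, y to its left, z up, the work surface at z = 0. Lengths are in m, angles in rad, forces in N, time in s.
With the tool pointing down it reaches from about 0.25 to 0.775 m from the base axis. Payload 4 kg.
Tool frame: the origin (TCP) lies midway between the tips of the shut fingers; the grasp point (between the pads) lies 19 mm behind it (robot.grip_point_offset is the z of the grasp point in the tool frame, in m); z points along the fingers, y is the line along which they close (so a half turn about z gives the same grasp; the last joint's range is limited). The gripper opens to 85 mm and grips with 20 to 120 N. Pads are 22 mm wide; open, the fingers measure 114 mm over their backs; the gripper's body (76 mm by 85 mm) begins 54 mm behind the grasp point. The pads swing forward as they close: fully open they stand 13 mm farther back than shut.
Start: joints at [1.178, 0.087, 1.371, -0, 1.684, -0.103], TCP at [0.157, 0.527, 0.231] pointing down, gripper open.
Joint ranges: [-3.1, 3.1], [-0.76, 2.03], [0.27, 2.55], [-1.08, 4.22], [0.17, 2.65], [-2.57, 2.57]. Speed limits (rad/s): [2.79, 2.79, 3.14, 3.14, 3.14, 3.14].

## Interface

Orientations are given as a unit quaternion [x, y, z, w].
In Python, from station import robot, read_camera, spot_in, mark_of gives the robot as it stands.
- The arm moves only by the shell command python3 -m inch 'ROWS' [FORCE]. ROWS is JSON, a list of rows, each a list of 3 entries, a list of its own where there are three numbers: the turn, a rotation vector about the world's x, y, z each as a share of 0.5 rad, from -1 to 1, then the shift along the world's x, y, z each as a share of 0.3 m, from -1 to 1, then the closure in counts, from 0 (fully open) to 255 (shut). In form: [[[ax, ay, az], [x, y, z], fingers], ...]. A call has exactly 5 rows; each row is the pose to reach, as a shift and turn from the pose commanded when the call began; what a row does not reach only later rows make up. A row lasts 1/10 s, in which the tool goes at most 50 mm and 8.59 degrees, less where a joint would pass 70% of its speed; a pose out of reach is approached as far as the arm can. A call with a number of a shift or a turn outside -1 to 1 is refused whole. A call with a gripper value outside its range is refused whole. The fingers move at their own pace and stop on an object; FORCE is the grip in N (left out, the last holds). Time passes only in rows, so rows that repeat a pose let the fingers close, or fill a call up. It gives the time, the measured TCP pose, the force, the opening and the grip force at its end, in the units of the state.
- robot.sense(): the state, without advancing time (a new reading comes with each control period).
- read_camera(name): name is "scene" or "side" or "wrist"; returns a dict with "frame" (400x640x3 uint8, blue, green, red), "depth" (400x640 float32, m along the optical axis (not along the pixel's ray), 0 where there is no reading), "fx", "fy", "cx", "cy" (pixels), "eye" and "rotation" of the camera in the world; the wrist camera has in their place "hand_eye" (4x4, takes a point from camera to tool coordinates, whose origin is the TCP and whose axes are the flange's). Camera axes: x right, y down, z forward; pixel columns grow to the right and rows downward; lengths in m; the calibration is good to about 2 mm. A picture is of the moment at which its call begins: read the wrist's pose just before it.
- robot.hand_in(): hands the job in; it is judged then, once.
Trained networks look in a picture, given as the dict that the camera call returned (one of the last four; its "shot" number tells which), for a name from the list of things; names that differ only in an ending like _2 or _b are one class to them, and where a whole thing is asked for, a point or a joint stands for the part that bears it (a point fixed in the world has none). Each returns a list of dicts, best first, with "confidence" (0 to 1); they miss things now and then, are a little off and sometimes report something else, mostly with a low value. They report only what shows in the picture. A call takes as long as a camera call. They do not tell look-alikes from the thing itself.
- spot_in(picture, label): "location" ([column, row] as shares, 0 to 1, of the picture: columns of its width, rows of its height, amid what is visible of it).
- mark_of(picture, label): "location" ([column, row] as shares, 0 to 1, of the picture: columns of its width, rows of its height: a listed point, or the origin of a listed thing).
The state is a dict: "time_s": time; "joint_positions": joint angles; "joint_velocities": joint speeds; "effort": joint torques, N m; "position": TCP position; "eef_rot": TCP orientation; "wrist_force": force on the tool from outside, world axes, zero at the start; "torque": the same for the moment, N m; "grip_width": finger opening in m; "grip_force": force on a finger pad.
Only numpy, scipy, OpenCV 4.12 (cv2) and the standard library are available. Lean on these libraries where they do the work, as an engineer would, in place of code of your own. Each camera call takes 0.05 s, during which the arm holds its last target. There are 200 camera calls.

## Working session

There is one attempt and no reset: what is moved stays moved. The work goes in short steps, Python scripts to look and compute and a shell command to move; the robot and the scene stay as the last step left them, time stands still between calls to the robot, and variables do not carry over. Pictures are saved under pics/ and viewed, at most 10 in all, crops included, and the job is handed in when it is done.

```bash
ls; mkdir -p pics
cat > h.py <<'E'
import numpy as np, cv2
from scipy.spatial.transform import Rotation as R
from station import robot, read_camera, spot_in, mark_of
def pose():
    s=robot.sense(); T=np.eye(4); T[:3,:3]=R.from_quat(s["eef_rot"]).as_matrix(); T[:3,3]=s["position"]; return T
def cam(name):
    T=pose(); p=read_camera(name)
    if name=="wrist": M=T@np.array(p["hand_eye"])
    else:
        M=np.eye(4); r=np.array(p["rotation"]); M[:3,:3]=r if r.shape==(3,3) else R.from_quat(r).as_matrix(); M[:3,3]=p["eye"]
    return p,M
def ray(p,M,loc):
    u,v=loc[0]*640,loc[1]*400
    return M[:3,:3]@np.array([(u-p["cx"])/p["fx"],(v-p["cy"])/p["fy"],1])
def atz(p,M,loc,z):
    d=ray(p,M,loc); return M[:3,3]+d*(z-M[2,3])/d[2]
def cloud(p,M):
    d=p["depth"]; v,u=np.mgrid[:d.shape[0],:d.shape[1]]
    c=np.stack([(u+.5-p["cx"])/p["fx"]*d,(v+.5-p["cy"])/p["fy"]*d,d],-1)
    return c@M[:3,:3].T+M[:3,3]
E
python3 - <<'E'
from h import *
s=robot.sense(); print(s, robot.grip_point_offset)
for n in ["scene","side"]:
    p,M=cam(n); cv2.imwrite(f"pics/{n}0.png",p["frame"]); print(n,M[:3,3].round(3),M[:3,2].round(2))
    for l,z in [("hoop",.007),("stand_empty",0),("stand_empty_peg_root",.19),("stand_empty_peg_tip",.239),("label_empty",.047),("holster",0),("scanner",.016)]:
        for m in mark_of(p,l)[:3]:
            print(l,round(m["confidence"],2),(np.array(m["location"])*[640,400]).round(),atz(p,M,m["location"],z).round(3))
E
```

```text
pics
{'time_s': 0.0, 'joint_positions': array([ 1.17790089e+00,  8.79663788e-02,  1.37231064e+00, -9.40815642e-06,
        1.68363001e+00, -1.03125878e-01]), 'joint_velocities': array([ 0.0004727 ,  0.00058199, -0.0012942 ,  0.0009034 , -0.00122061,
       -0.00177294]), 'effort': array([ 1.84977493e-03, -3.51852071e+01, -3.13283908e+01,  2.35088510e-05,
        1.06381290e-02, -5.96758483e-07]), 'position': array([0.15697088, 0.52657577, 0.23010433]), 'eef_rot': array([ 1.44378842e-01,  9.89521809e-01, -1.12292832e-03, -2.79530020e-04]), 'wrist_force': array([-0.22450247,  0.02247459,  0.02034456]), 'torque': array([ 0.05772317,  0.0570772 , -0.03625714]), 'grip_force': 0.0, 'grip_width': 0.08541559181643928} -0.0187
scene [ 1.219 -0.017  1.269] [-0.54  0.03 -0.84]
hoop 0.98 [288. 236.] [ 0.549 -0.102  0.007]
stand_empty 0.59 [424. 251.] [0.645 0.362 0.   ]
stand_empty_peg_root 0.74 [442. 242.] [0.707 0.364 0.19 ]
stand_empty_peg_tip 0.56 [434. 217.] [0.646 0.345 0.239]
stand_empty_peg_tip 0.15 [213. 241.] [ 0.672 -0.298  0.239]
label_empty 0.72 [265. 285.] [ 0.738 -0.178  0.047]
label_empty 0.5 [420. 230.] [0.588 0.35  0.047]
label_empty 0.41 [211. 239.] [ 0.562 -0.359  0.047]
holster 0.6 [215. 240.] [ 0.538 -0.359  0.   ]
scanner 0.71 [240. 181.] [ 0.306 -0.276  0.016]
scanner 0.64 [213. 236.] [ 0.533 -0.363  0.016]
scanner 0.55 [173. 252.] [ 0.581 -0.494  0.016]
side [ 0.478 -1.081  1.396] [ 0.03  0.66 -0.75]
hoop 0.96 [326. 261.] [ 0.552 -0.105  0.007]
stand_empty 0.79 [346. 165.] [0.655 0.356 0.   ]
stand_empty_peg_root 0.69 [363. 125.] [0.709 0.368 0.19 ]
stand_empty_peg_tip 0.84 [343. 116.] [0.632 0.361 0.239]
label_empty 0.46 [327. 157.] [0.578 0.35  0.047]
holster 0.63 [323. 334.] [ 0.531 -0.366  0.   ]
holster 0.52 [328. 156.] [0.585 0.408 0.   ]
scanner 0.93 [325. 332.] [ 0.537 -0.368  0.016]
scanner 0.88 [335. 380.] [ 0.557 -0.515  0.016]
scanner 0.66 [243. 310.] [ 0.292 -0.285  0.016]
```

View pics/scene0.png

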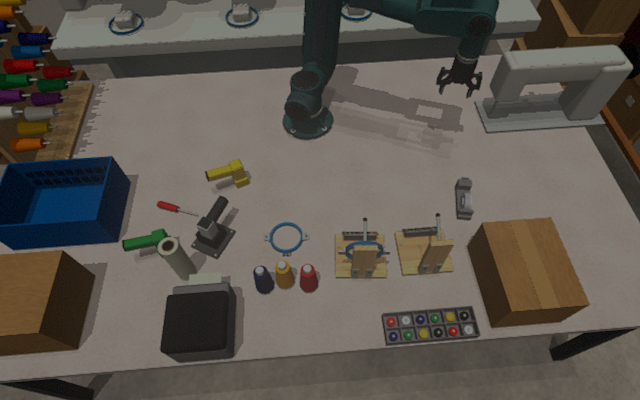

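View pics/side0.png

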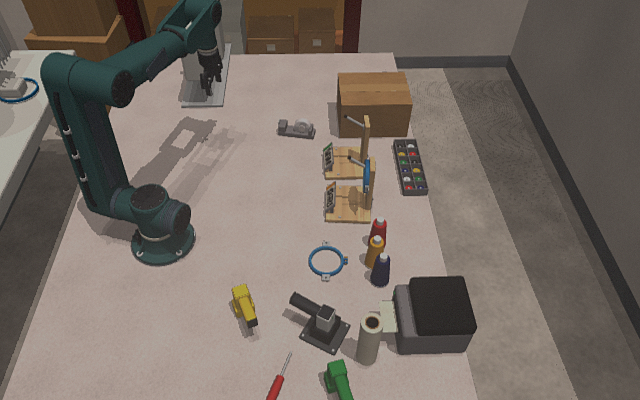

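The scene picture shows the hoop at (288,236). The empty stand with the green label is at (424,251), left of the full stand at (362,257). The grey scanner is in its holster at (213,236) with its handle towards the robot. The side view agrees with this. Next I'll look at the stand from near on the way to the hoop.

```bash
python3 -m inch '[[[0,-0.5,0],[0.7,-0.6,0.5],0],[[0,-1,0],[0.7,-0.6,0.5],0],[[0,-1,0],[0.7,-0.6,0.5],0],[[0,-1,0],[0.7,-0.6,0.5],0],[[0,-1,0],[0.7,-0.6,0.5],0]]'
python3 -m inch '[[[0,0,0],[0,0,0],0],[[0,0,0],[0,0,0],0],[[0,0,0],[0,0,0],0],[[0,0,0],[0,0,0],0],[[0,0,0],[0,0,0],0]]'
python3 - <<'E'
from h import *
p,M=cam("wrist"); cv2.imwrite("pics/w1.png",p["frame"]); print(pose().round(3),M[:3,3].round(3),M[:3,2].round(2))
for l,z in [("stand_empty",0),("stand_empty_peg_root",.19),("stand_empty_peg_tip",.239),("label_empty",.047)]:
    for m in mark_of(p,l)[:2]:
        print(l,round(m["confidence"],2),(np.array(m["location"])*[640,400]).round(),atz(p,M,m["location"],z).round(3))
E
```

```text
time_s: 1.3
position: [0.3231, 0.3833, 0.3505]
eef_rot: [0.138, 0.959, 0.036, 0.245]
wrist_force: [1.3, 0.7, -0.4]
grip_width: 0.0854
grip_force: 0.0
time_s: 1.8
position: [0.3233, 0.3847, 0.3492]
eef_rot: [0.139, 0.959, 0.035, 0.244]
wrist_force: [0.8, 0.1, -0.9]
grip_width: 0.0853
grip_force: 0.0
[[-0.842  0.249  0.478  0.323]
 [ 0.284  0.959 -0.     0.385]
 [-0.459  0.135 -0.878  0.349]
 [ 0.     0.     0.     1.   ]] [0.186 0.407 0.437] [ 0.72 -0.09 -0.69]
stand_empty 0.86 [321. 200.] [0.632 0.352 0.   ]
stand_empty 0.51 [179. 268.] [ 0.731 -0.05   0.   ]
stand_empty_peg_root 0.97 [346. 299.] [0.718 0.353 0.19 ]
stand_empty_peg_tip 0.9 [340. 308.] [0.641 0.348 0.239]
label_empty 0.63 [319. 202.] [0.587 0.352 0.047]
```

View pics/w1.png

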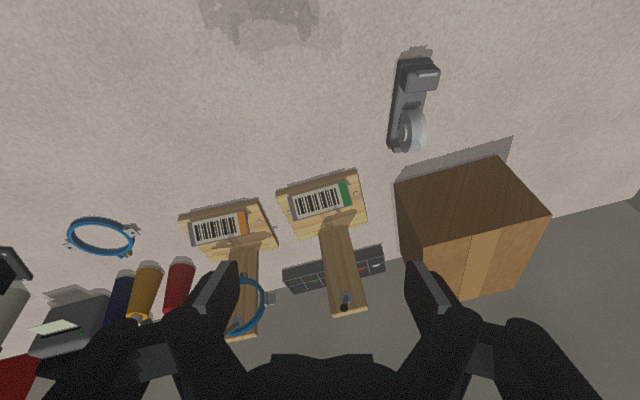

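The wrist picture (upside down) shows the empty stand with its green-strip label at (319,202) and peg tip at about (342,306). I'll fit the label plane and edges to get the stand's yaw, and move on to the hoop.

```bash
python3 - <<'E'
from h import *
p,M=cam("wrist"); C=cloud(p,M); ok=p["depth"]>0
def plane(c):
    m=np.median(c,0); 
    for _ in range(5):
        k=c; _,_,v=np.linalg.svd(k-k.mean(0),full_matrices=False); d=abs((c-k.mean(0))@v[2]); c=c[d<max(.003,np.percentile(d,80))]
    n=v[2]; n=n*np.sign((M[:3,3]-m)@n); return c.mean(0),n,len(c)
for box in [(190,212,298,345)]:
    a=C[box[0]:box[1],box[2]:box[3]][ok[box[0]:box[1],box[2]:box[3]]]
    c,n,k=plane(a); print("label",c.round(3),n.round(3),k,"tilt",np.degrees(np.arccos(n[2])).round(1),"yaw",np.degrees(np.arctan2(-n[1],-n[0])).round(1))
a=C[230:285,328:352].reshape(-1,3); a=a[a[:,2]>.03]; c,n,k=plane(a); print("post",c.round(3),n.round(3),k,"yaw",np.degrees(np.arctan2(-n[1],-n[0])).round(1))
# label white/green bright pixels on plane
g=p["frame"].astype(int); gr=(g[...,1]>g[...,2]+25)&(g[...,1]>g[...,0]+10); gr[:170]=0;gr[230:]=0;gr[:,:280]=0;gr[:,370:]=0
v,u=np.nonzero(gr); print("green px",u.mean().round(1),v.mean().round(1),len(u),C[gr].mean(0).round(3))
# hoop
b=(g[...,0]>g[...,2]+50); b[:205]=0;b[265:]=0;b[:,:60]=0;b[:,145:]=0; h=C[b&ok]; h=h[h[:,2]<.03]; 
print("hoop",len(h),((h.min(0)+h.max(0))/2).round(3),h.min(0).round(3),h.max(0).round(3))
for i in range(2):
    print([(m["confidence"],atz(p,M,m["location"],.007).round(3)) for m in mark_of(p,"hoop")[:2]]); break
print([(round(m["confidence"],2),(np.array(m["location"])*[640,400]).round()) for m in spot_in(p,"label_empty")[:3]])
E
python3 -m inch '[[[0,1,0.2],[0.3,-0.8,-0.2],0],[[0,1,0.4],[0.3,-0.8,-0.2],0],[[0,1,0.6],[0.3,-0.8,-0.2],0],[[0,1,0.9],[0.3,-0.8,-0.2],0],[[0,1,0.9],[0.3,-0.8,-0.2],0]]'
```

```text
label [0.595 0.362 0.044] [ 0.379 -0.111  0.919] 336 tilt 23.2 yaw 163.7
post [0.702 0.359 0.11 ] [-0.21  -0.96  -0.188] 419 yaw 77.7
green px 343.9 192.5 168 [0.583 0.404 0.048]
hoop 411 [ 0.559 -0.109  0.015] [ 0.496 -0.166  0.012] [ 0.623 -0.052  0.018]
[(0.75, array([ 0.559, -0.109,  0.007]))]
[(0.71, array([319., 200.]))]
time_s: 2.7
position: [0.4007, 0.1816, 0.3002]
eef_rot: [-0.046, 0.998, 0.048, 0.002]
wrist_force: [0.9, 0.6, -0.7]
grip_width: 0.0853
grip_force: 0.0
```

```bash
python3 -m inch '[[[0,0,-0.3],[0.1,-0.4,0],0],[[0,0,-0.6],[0.1,-0.4,0],0],[[0,0,-0.9],[0.1,-0.4,0],0],[[0,0,-1],[0.1,-0.4,0],0],[[0,0,-1],[0.1,-0.4,0],0]]'
python3 -m inch '[[[0,0,-0.3],[0.1,-0.5,-0.1],0],[[0,0,-0.6],[0.1,-0.5,-0.1],0],[[0,0,-0.9],[0.1,-0.5,-0.1],0],[[0,0,-1],[0.1,-0.5,-0.1],0],[[0,0,-1],[0.1,-0.5,-0.1],0]]'
python3 -m inch '[[[0,0,-0.3],[0.1,-0.1,-0.1],0],[[0,0,-0.6],[0.1,-0.1,-0.1],0],[[0,0,-0.9],[0.1,-0.1,-0.1],0],[[0,0,-1],[0.1,-0.1,-0.1],0],[[0,0,-1],[0.1,-0.1,-0.1],0]]'
python3 - <<'E'
from h import *
p,M=cam("wrist"); cv2.imwrite("pics/w2.png",p["frame"]); print(pose().round(3),robot.sense()["joint_positions"].round(2))
print([(m["confidence"],atz(p,M,m["location"],.007).round(3)) for m in mark_of(p,"hoop")[:2]])
g=p["frame"].astype(int);C=cloud(p,M); b=(g[...,0]>g[...,2]+50)
pts=[]
v,u=np.nonzero(b)
h=np.array([atz(p,M,((x+.5)/640,(y+.5)/400),.014) for x,y in zip(u,v)]); z=C[b][:,2]
k=(z<.03)&(np.hypot(h[:,0]-.556,h[:,1]+.106)<.075); h=h[k]
(cx,cy),r=cv2.minEnclosingCircle(h[:,:2].astype(np.float32)); print("circ",cx,cy,r,len(h))
from scipy.optimize import least_squares
s=least_squares(lambda q:np.hypot(h[:,0]-q[0],h[:,1]-q[1])-q[2],[.556,-.106,.054],loss="soft_l1",f_scale=.003); print(s.x.round(4))
d=h[:,:2]-s.x[:2]; f=np.hypot(*d.T)>.062; print("lug az",np.degrees(np.arctan2(d[f,1],d[f,0])).round()[::10])
E
```

```text
time_s: 3.2
position: [0.4303, 0.0623, 0.2999]
eef_rot: [0.205, 0.978, 0.045, 0.014]
wrist_force: [-0.1, -0.5, -0.3]
grip_width: 0.0854
grip_force: 0.0
time_s: 3.7
position: [0.46, -0.0875, 0.269]
eef_rot: [0.44, 0.897, 0.04, 0.024]
wrist_force: [1.1, 0.0, 0.8]
grip_width: 0.0852
grip_force: 0.0
time_s: 4.2
position: [0.4904, -0.1151, 0.2404]
eef_rot: [0.646, 0.762, 0.033, 0.034]
wrist_force: [-0.4, 0.3, 0.5]
grip_width: 0.0855
grip_force: 0.0
[[-0.163  0.982  0.094  0.49 ]
 [ 0.987  0.163  0.007 -0.115]
 [-0.009  0.094 -0.996  0.24 ]
 [ 0.     0.     0.     1.   ]] [-0.37 -0.08  1.53  0.04  1.61 -0.53]
[(0.55, array([ 0.721, -0.185,  0.007]))]
circ 0.560793936252594 -0.11010782420635223 0.06411082297563553 1413
[ 0.5549 -0.11    0.0541]
lug az [ 4.  1. -8. -8.]
```

View pics/w2.png

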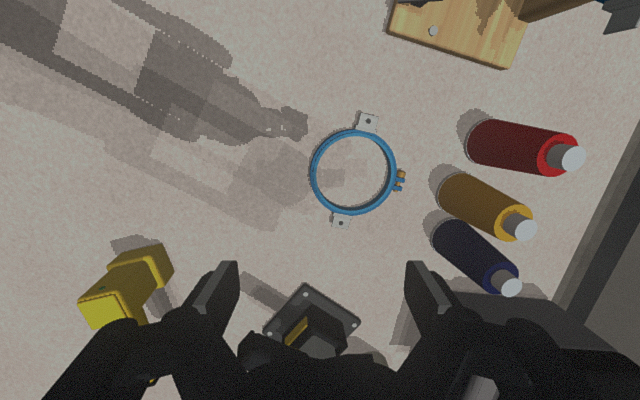

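The hoop is at about (352,172), its lug at (400,178) and its brackets at (366,121) and (340,221). The plain rim is on the robot side.

```bash
cat >> h.py <<'E'
def rv(Rt):  # turn in units (0.5 rad), from measured pose to target rotation
    return (R.from_matrix(Rt@pose()[:3,:3].T).as_rotvec()/.5).round(2)
def frame(z,y):
    z=np.array(z,float);z/=np.linalg.norm(z);y=np.array(y,float);y-=z*(y@z);y/=np.linalg.norm(y);return np.stack([np.cross(y,z),y,z],1)
E
python3 - <<'E'
from h import *
p,M=cam("wrist")
a,b,l=[atz(p,M,(x/640,y/400),.01) for x,y in [(366,121),(340,221),(400,178)]]
d=(a-b)[:2]; print(a.round(3),b.round(3),l.round(3),"brk az",np.degrees(np.arctan2(d[1],d[0]))-90,"lug",np.degrees(np.arctan2(l[1]+.11,l[0]-.555)))
az=np.arctan2(d[1],d[0])-np.pi/2
u=np.array([np.cos(az),np.sin(az),0]); c=np.array([.555,-.11,.007])
g=c-.054*u; print("rim",g, "turn",rv(frame([0,0,-1],u)),"shift to 60mm above (TCP z)",((g+[0,0,.06]-pose()[:3,3])/.3).round(3))
E
```

```text
[ 0.557 -0.041  0.01 ] [ 0.549 -0.179  0.01 ] [ 0.619 -0.107  0.01 ] brk az -3.2564810333224017 lug 2.95185221655322
rim [ 0.5010872  -0.10693249  0.007     ] turn [ 0.01  0.19 -0.44] shift to 60mm above (TCP z) [ 0.036  0.03  -0.578]
```

```bash
python3 -m inch '[[[0.01,0.19,-0.3],[0.036,0.017,-0.3],60],[[0.01,0.19,-0.34],[0.036,0.017,-0.55],60],[[0.01,0.19,-0.34],[0.036,0.017,-0.55],60],[[0.01,0.19,-0.34],[0.036,0.017,-0.55],60],[[0.01,0.19,-0.34],[0.036,0.017,-0.55],60]]' 60
python3 - <<'E'
from h import *
T=pose();print(T.round(3),rv(frame([0,0,-1],[1,0,0])))
print(((np.array([.501,-.11,.004])-T[:3,3])/.3).round(3))
p,M=cam("wrist"); cv2.imwrite("pics/w3.png",p["frame"])
E
```

```text
time_s: 4.85
position: [0.4983, -0.1103, 0.0709]
eef_rot: [0.71, 0.704, -0.001, -0.005]
wrist_force: [-0.4, -0.0, -0.7]
grip_width: 0.0652
grip_force: 0.0
[[ 0.009  1.    -0.009  0.498]
 [ 1.    -0.009  0.006 -0.11 ]
 [ 0.006 -0.009 -1.     0.071]
 [ 0.     0.     0.     1.   ]] [-0.01 -0.02  0.02]
[ 0.009  0.001 -0.223]
```

View pics/w3.png

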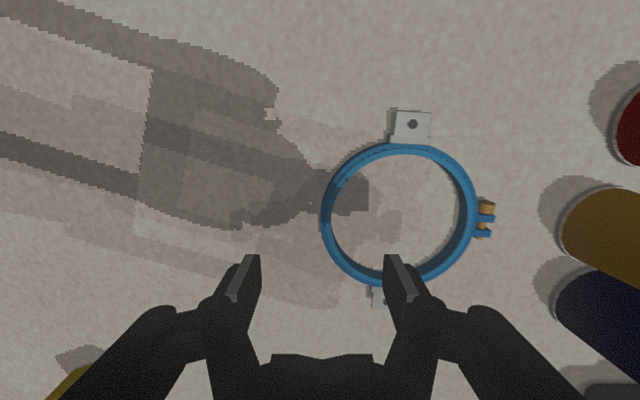

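The fingers straddle the plain rim: their midpoint is at column 322 and the rim at column 325. I'll descend and grip.

```bash
python3 -m inch '[[[0,-0.02,0.02],[0.009,0,-0.1],70],[[0,-0.02,0.02],[0.009,0,-0.18],80],[[0,-0.02,0.02],[0.009,0,-0.223],80],[[0,-0.02,0.02],[0.009,0,-0.223],80],[[0,-0.02,0.02],[0.009,0,-0.223],80]]' 60
python3 -m inch '[[[0,0,0],[0,0,0],255],[[0,0,0],[0,0,0],255],[[0,0,0],[0,0,0],255],[[0,0,0],[0,0,0],255],[[0,0,0],[0,0,0],255]]' 60
python3 -m inch '[[[0,0,0],[0,0,0],255],[[0,0,0],[0,0,0],255],[[0,0,0],[0,0,0],255],[[0,0,0],[0,0,0],255],[[0,0,0],[0,0,0],255]]' 60
```

```text
time_s: 5.4
position: [0.5049, -0.1121, 0.0098]
eef_rot: [0.707, 0.707, 0.005, 0.003]
wrist_force: [-0.4, -0.2, -0.2]
grip_width: 0.0587
grip_force: 0.0
time_s: 5.9
position: [0.5041, -0.1118, 0.0088]
eef_rot: [0.707, 0.707, 0.005, 0.003]
wrist_force: [-1.3, 0.9, 4.5]
grip_width: 0.0057
grip_force: 57.6
time_s: 6.4
position: [0.5041, -0.1118, 0.0089]
eef_rot: [0.707, 0.707, 0.005, 0.003]
wrist_force: [-1.2, 0.2, 4.9]
grip_width: 0.0057
grip_force: 57.7
```

```bash
python3 -m inch '[[[0,0,0],[0,0,0.15],255],[[0,0,0],[0,0,0.3],255],[[0,0,0],[-0.1,0.1,0.5],255],[[0,-0.2,0],[-0.2,0.2,0.7],255],[[0,-0.3,0],[-0.3,0.35,0.8],255]]'
python3 -m inch '[[[0,-0.2,0],[0,0.15,0.1],255],[[0,-0.5,0],[0,0.3,0.1],255],[[0,-0.8,0],[0,0.5,0.1],255],[[0,-1,0],[0,0.6,0.1],255],[[0,-1,0],[0,0.7,0.1],255]]'
python3 - <<'E'
from h import *
p,M=cam("wrist"); cv2.imwrite("pics/w4.png",p["frame"]); T=pose();print(T.round(3),robot.sense()["joint_positions"].round(2))
g=p["frame"].astype(int); b=(g[...,0]>g[...,2]+50)&(p["depth"]>0)&(p["depth"]<.35)
h=cloud(p,M)[b]; t=(h-T[:3,3])@T[:3,:3]; print(len(t),np.percentile(t,[1,50,99],axis=0).round(3))
E
```

```text
time_s: 6.9
position: [0.4392, -0.0405, 0.2138]
eef_rot: [0.706, 0.704, 0.059, 0.057]
wrist_force: [0.6, 1.6, 0.1]
grip_width: 0.0059
grip_force: 57.7
time_s: 7.4
position: [0.4354, 0.1711, 0.2377]
eef_rot: [0.668, 0.671, 0.229, 0.226]
wrist_force: [-1.0, -0.8, -0.8]
grip_width: 0.0061
grip_force: 57.8
[[-0.01   0.792  0.61   0.436]
 [ 1.     0.004  0.011  0.175]
 [ 0.007  0.61  -0.792  0.239]
 [ 0.     0.     0.     1.   ]] [ 0.43 -0.51  1.98 -0.28  1.08  0.48]
6117 [[-0.051 -0.002 -0.006]
 [ 0.028  0.073 -0.003]
 [ 0.052  0.191  0.18 ]]
```

View pics/w4.png

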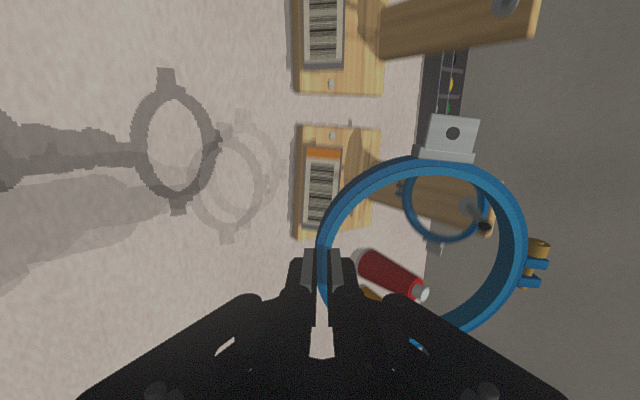

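The hoop is held firmly by its plain rim and the label of the full stand is at (322,190). I'll move a little further left and finish the tilt so that the empty stand comes fully into view.

```bash
python3 -m inch '[[[0,-0.15,0],[-0.1,0.1,0.1],255],[[0,-0.3,0],[-0.1,0.2,0.2],255],[[0,-0.45,0],[-0.1,0.3,0.2],255],[[0,-0.6,0],[-0.1,0.3,0.2],255],[[0,-0.6,0],[-0.1,0.3,0.2],255]]'
python3 -m inch '[[[0,0,0],[0,0,0],255],[[0,0,0],[0,0,0],255],[[0,0,0],[0,0,0],255],[[0,0,0],[0,0,0],255],[[0,0,0],[0,0,0],255]]'
python3 - <<'E'
from h import *
p,M=cam("wrist"); cv2.imwrite("pics/w5.png",p["frame"]); T=pose();print(T.round(3),robot.sense()["joint_positions"].round(2))
C=cloud(p,M); g=p["frame"].astype(int); b=(g[...,0]>g[...,2]+50)&(p["depth"]>0)&(p["depth"]<.35)
t=(C[b]-T[:3,3])@T[:3,:3]; t=t[abs(t[:,2])<.012]
from scipy.optimize import least_squares
s=least_squares(lambda q:np.maximum(abs(np.hypot(t[:,0]-q[0],t[:,1]-q[1])-.054)-.004,0),[0,.054],loss="soft_l1",f_scale=.003); print("hoop in tool",s.x.round(4),len(t))
def show(p,M,l,z):
    for m in mark_of(p,l)[:2]: print(l,round(m["confidence"],2),(np.array(m["location"])*[640,400]).round(),atz(p,M,m["location"],z).round(3))
L=[("stand_empty",0),("stand_empty_peg_root",.19),("stand_empty_peg_tip",.239),("label_empty",.047)]
for l,z in L: show(p,M,l,z)
for n in("scene","side"):
    q,N=cam(n); print(n)
    for l,z in L: show(q,N,l,z)
E
```

```text
time_s: 7.95
position: [0.4077, 0.26, 0.2976]
eef_rot: [0.626, 0.63, 0.325, 0.324]
wrist_force: [-1.1, 0.1, -1.9]
grip_width: 0.0054
grip_force: 57.9
time_s: 8.45
position: [0.41, 0.259, 0.3023]
eef_rot: [0.627, 0.627, 0.328, 0.325]
wrist_force: [0.1, 0.2, -1.2]
grip_width: 0.0051
grip_force: 57.9
[[-0.001  0.574  0.819  0.41 ]
 [ 1.    -0.002  0.003  0.259]
 [ 0.003  0.819 -0.574  0.302]
 [ 0.     0.     0.     1.   ]] [ 0.87 -0.5   1.99 -0.79  1.07  1.05]
hoop in tool [-0.0002  0.0562] 6118
stand_empty 0.62 [256.  96.] [0.651 0.359 0.   ]
stand_empty_peg_tip 0.62 [387.  98.] [0.636 0.351 0.239]
label_empty 0.69 [243.  97.] [0.584 0.355 0.047]
scene
stand_empty 0.81 [422. 252.] [0.649 0.354 0.   ]
stand_empty_peg_root 0.59 [438. 242.] [0.704 0.354 0.19 ]
stand_empty_peg_tip 0.77 [436. 215.] [0.641 0.35  0.239]
label_empty 0.55 [421. 229.] [0.585 0.357 0.047]
side
stand_empty 0.73 [344. 166.] [0.645 0.347 0.   ]
stand_empty_peg_root 0.96 [361. 126.] [0.701 0.363 0.19 ]
stand_empty_peg_tip 0.82 [345. 116.] [0.639 0.363 0.239]
stand_empty_peg_tip 0.18 [324. 332.] [ 0.526 -0.484  0.239]
label_empty 0.56 [327. 155.] [0.581 0.362 0.047]
```

View pics/w5.png

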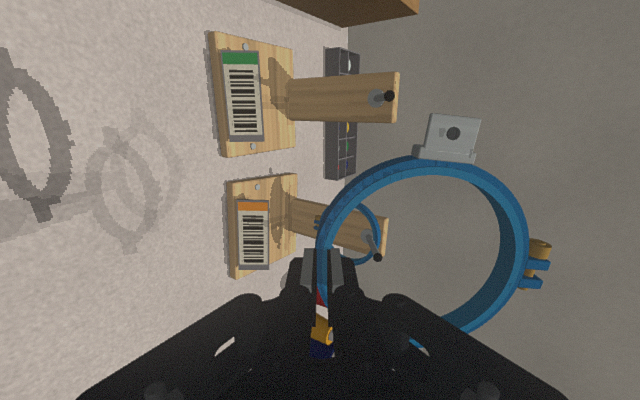

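The empty stand is clearly visible: label corners near (221,53), (256,51), (231,142) and (264,137), front corners of the base at (211,32) and (222,157), and peg ball at (389,96).

Run:
```python
from h import *
p,M=cam("wrist"); f=lambda u,v,z:atz(p,M,(u/640,v/400),z)[:2]
P=dict(lowL=f(221,53,.028),lowR=f(231,142,.028),hiL=f(256,51,.066),hiR=f(264,137,.066),bL=f(212,32,.018),bR=f(223,157,.018),tip=f(389,96,.239))
for k,v in P.items(): print(k,v.round(4))
for a,b in [("lowL","lowR"),("hiL","hiR"),("bL","bR")]:
    d=P[a]-P[b]; print(a,np.hypot(*d).round(4),"yaw",np.degrees(np.arctan2(-d[0],d[1])).round(2))
print("label ctr",np.mean([P[k] for k in("lowL","lowR","hiL","hiR")],0).round(4))
C=cloud(p,M)
for bx in [(60,130,230,256),(82,115,300,365)]:
    a=C[bx[0]:bx[1],bx[2]:bx[3]].reshape(-1,3); m=np.median(a,0); a=a[np.linalg.norm(a-m,axis=1)<.06]
    n=np.linalg.svd(a-a.mean(0),full_matrices=False)[2][2]; n*=np.sign((M[:3,3]-m)@n); print("plane",a.mean(0).round(3),n.round(3),"yaw",np.degrees(np.arctan2(-n[1],-n[0])).round(1),"tilt",np.degrees(np.arccos(n[2])).round(1))
```

```text
lowL [0.5671 0.4101]
lowR [0.5692 0.2934]
hiL [0.5942 0.4126]
hiR [0.5991 0.3003]
bL [0.5638 0.4354]
bR [0.56   0.2717]
tip [0.6392 0.3541]
lowL 0.1168 yaw 1.04
hiL 0.1124 yaw 2.48
bL 0.1638 yaw -1.35
label ctr [0.5824 0.3541]
plane [0.582 0.357 0.047] [-0.77   0.     0.638] yaw -0.0 tilt 50.3
plane [0.711 0.355 0.115] [-1.    -0.001 -0.002] yaw 0.1 tilt 90.1
```

The post face gives the stand's yaw as 0. Label centre is (.582,.355,.047), peg tip (.640,.355,.239), root x .710. I'll go to the ready pose, coaxial with the peg.

```bash
python3 -m inch '[[[0,0,0],[0,0.15,0],255],[[0,0,0],[0.1,0.3,0],255],[[0,0,0],[0.2,0.32,-0.05],255],[[0,0,0],[0.3,0.32,-0.1],255],[[0,0,0],[0.35,0.32,-0.13],255]]'
python3 -m inch '[[[0,0,0],[0.1,0,-0.07],255],[[0,0,0],[0.19,0,-0.15],255],[[0,0,0],[0.19,0,-0.15],255],[[0,0,0],[0.19,0,-0.15],255],[[0,0,0],[0.19,0,-0.15],255]]'
python3 - <<'E'
from h import *
p,M=cam("wrist"); cv2.imwrite("pics/w6.png",p["frame"]); T=pose();print(T.round(3),robot.sense()["joint_positions"].round(2),robot.sense()["wrist_force"])
print("to A",((np.array([.573,.355,.217])-T[:3,3])/.3).round(3),rv(frame([.819,0,-.574],[.574,0,.819])))
for l,z in [("stand_empty_peg_tip",.239),("stand_empty_peg_root",.19)]:
    for m in mark_of(p,l)[:2]: print(l,round(m["confidence"],2),(np.array(m["location"])*[640,400]).round(),atz(p,M,m["location"],z).round(3))
E
```

```text
time_s: 9.75
position: [0.516, 0.3555, 0.2605]
eef_rot: [0.627, 0.628, 0.326, 0.325]
wrist_force: [-0.5, -0.9, -0.8]
grip_width: 0.0058
grip_force: 61.6
time_s: 10.25
position: [0.5715, 0.3561, 0.2193]
eef_rot: [0.627, 0.627, 0.328, 0.325]
wrist_force: [-0.4, -0.4, -0.4]
grip_width: 0.0055
grip_force: 61.7
[[-0.003  0.572  0.82   0.571]
 [ 1.    -0.002  0.005  0.356]
 [ 0.004  0.82  -0.572  0.22 ]
 [ 0.     0.     0.     1.   ]] [ 0.74 -0.01  1.78 -0.89  0.78  1.2 ] [ 0.10519941 -0.07377721 -0.80274786]
to A [ 0.005 -0.004 -0.01 ] [-0.01  0.   -0.01]
stand_empty_peg_tip 0.92 [396. 232.] [0.632 0.356 0.239]
stand_empty_peg_root 0.66 [378. 196.] [0.711 0.354 0.19 ]
```

View pics/w6.png

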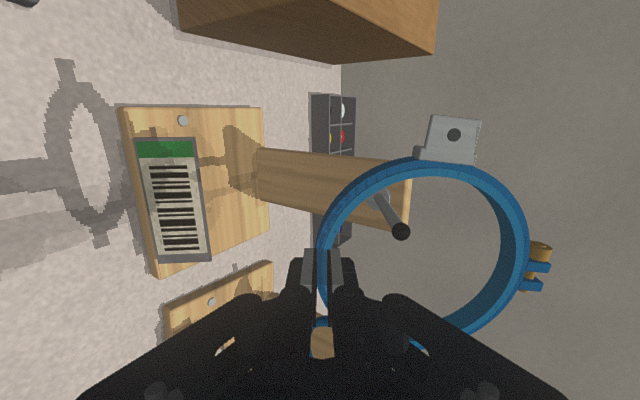

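The ball is at (400,232), in front of the ring opening as planned. I'll slide on along the peg, then lower until the rim nearly bears on it.

```bash
python3 -m inch '[[[0,0,0],[0.06,0,-0.05],255],[[0,0,0],[0.12,0,-0.09],255],[[0,0,0],[0.18,0,-0.13],255],[[0,0,0],[0.235,0,-0.17],255],[[0,0,0],[0.235,0,-0.17],255]]'
python3 -m inch '[[[0,0,0],[-0.02,0,-0.03],255],[[0,0,0],[-0.04,0,-0.06],255],[[0,0,0],[-0.06,0,-0.09],255],[[0,0,0],[-0.075,0,-0.11],255],[[0,0,0],[-0.075,0,-0.11],255]]'
python3 - <<'E'
from h import *
p,M=cam("wrist"); cv2.imwrite("pics/w7.png",p["frame"]); T=pose();print(T.round(3),robot.sense()["wrist_force"])
E
```

```text
time_s: 10.9
position: [0.6424, 0.3549, 0.1653]
eef_rot: [0.627, 0.628, 0.326, 0.325]
wrist_force: [-0.6, -0.3, -1.9]
grip_width: 0.0058
grip_force: 61.7
time_s: 11.4
position: [0.6188, 0.3561, 0.1346]
eef_rot: [0.626, 0.628, 0.328, 0.325]
wrist_force: [0.1, 0.6, -1.9]
grip_width: 0.0056
grip_force: 62.0
[[-0.003  0.573  0.819  0.619]
 [ 1.    -0.001  0.005  0.356]
 [ 0.003  0.819 -0.573  0.135]
 [ 0.     0.     0.     1.   ]] [ 0.24546702 -0.32113532 -1.16327892]
```

View pics/w7.png

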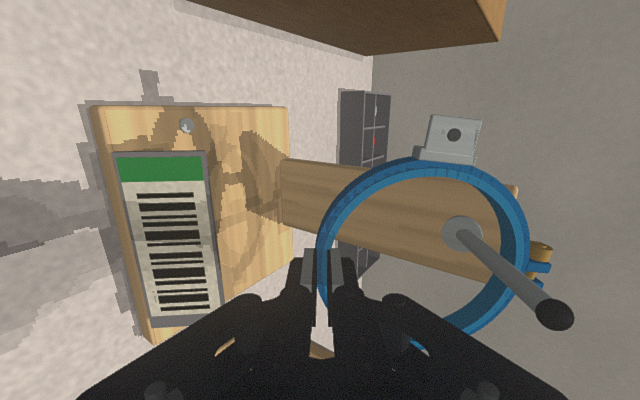

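The peg now runs through the ring with the ball in front at (555,312). I'll release and back off parallel to the peg.

```bash
python3 -m inch '[[[0,0,0],[0,0,0],180],[[0,0,0],[0,0,0],170],[[0,0,0],[0,0,0],165],[[0,0,0],[0,0,0],165],[[0,0,0],[0,0,0],165]]'
python3 -m inch '[[[0,0,0],[-0.03,0,0.02],165],[[0,0,0],[-0.08,0,0.06],165],[[0,0,0],[-0.16,0,0.11],165],[[0,0,0],[-0.27,0,0.19],165],[[0,0,0],[-0.4,0,0.28],165]]'
python3 - <<'E'
from h import *
p,M=cam("wrist"); a=p["frame"]; s,_=cam("side"); b=cv2.resize(s["frame"][80:240,280:440],(400,400))
cv2.imwrite("pics/w8.png",cv2.resize(np.hstack([a,b]),(800,308))); T=pose();print(T[:3,3].round(3),robot.sense()["wrist_force"])
E
```

```text
time_s: 11.95
position: [0.6197, 0.3554, 0.134]
eef_rot: [0.627, 0.628, 0.328, 0.325]
wrist_force: [-0.0, 0.2, -0.7]
grip_width: 0.03
grip_force: 0.0
time_s: 12.45
position: [0.4982, 0.3547, 0.2178]
eef_rot: [0.627, 0.628, 0.327, 0.325]
wrist_force: [0.8, 0.1, 0.4]
grip_width: 0.0302
grip_force: 0.0
[0.498 0.358 0.224] [ 0.62552728 -0.03190923 -0.12197456]
```

View pics/w8.png

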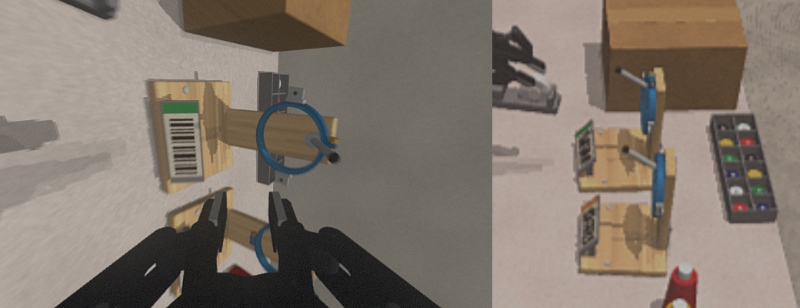

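The hoop hangs on the empty stand's peg at about (292,138) in the left panel, plane upright and clear of the fingers, and the side view agrees. Next I'll fly to the holster.

```bash
python3 -m inch '[[[0,0.2,0],[-0.1,0,0.1],100],[[0,0.4,0],[-0.2,0,0.2],0],[[0,0.6,0],[-0.25,-0.1,0.3],0],[[0,0.8,0],[-0.25,-0.2,0.35],0],[[0,0.96,0],[-0.25,-0.35,0.35],0]]'
python3 -m inch '[[[0,0.2,0],[0,-0.15,0],0],[[0,0.4,0],[0,-0.3,0],0],[[0,0.6,0],[0,-0.45,0],0],[[0,0.8,0],[0,-0.6,0],0],[[0,0.96,0],[0,-0.7,0],0]]'
python3 -m inch '[[[0,0,0.2],[0,-0.15,0],0],[[0,0,0.4],[0,-0.3,0],0],[[0,0,0.6],[0,-0.45,0],0],[[0,0,0.8],[0,-0.6,0],0],[[0,0,0.96],[0,-0.7,0],0]]'
python3 -m inch '[[[0,0,0.2],[0,-0.1,0],0],[[0,0,0.4],[0,-0.2,0],0],[[0,0,0.6],[0,-0.2,0],0],[[0,0,0.8],[0,-0.2,0],0],[[0,0,0.96],[0,-0.2,0],0]]'
cat > scan.py <<'E'
from h import *
p,M=cam("wrist"); cv2.imwrite("pics/s.png",p["frame"]); T=pose();print(T.round(3),robot.sense()["joint_positions"].round(2))
L=[("holster",0),("scanner",.016)]
for l,z in L:
    for m in mark_of(p,l)[:3]: print(l,round(m["confidence"],2),(np.array(m["location"])*[640,400]).round(),atz(p,M,m["location"],z).round(3))
C=cloud(p,M); ok=p["depth"]>0; c0=np.array([.535,-.364])
D=C[ok]; D=D[np.hypot(*(D[:,:2]-c0).T)<.16]
for lo,hi in [(.006,.02),(.05,.07),(.075,.11),(.113,.13),(.11,.14)]:
    a=D[(D[:,2]>lo)&(D[:,2]<hi)]
    if len(a)>20:
        r=cv2.minAreaRect(a[:,:2].astype(np.float32)); print(lo,hi,len(a),np.round(r[0],3),np.round(r[1],3),round(r[2],1), "pct", np.percentile(a,[2,98],axis=0).round(3).tolist())
E
python3 scan.py
```

```text
time_s: 13.05
position: [0.425, 0.2514, 0.3278]
eef_rot: [0.685, 0.688, 0.173, 0.166]
wrist_force: [2.4, -1.6, -0.8]
grip_width: 0.0856
grip_force: 0.0
time_s: 13.55
position: [0.4245, 0.0373, 0.323]
eef_rot: [0.709, 0.706, -0.0, -0.002]
wrist_force: [0.5, 0.9, -0.5]
grip_width: 0.0857
grip_force: 0.0
time_s: 14.05
position: [0.4239, -0.1725, 0.3221]
eef_rot: [0.519, 0.855, 0.0, -0.002]
wrist_force: [0.9, 1.7, 0.3]
grip_width: 0.0856
grip_force: 0.0
time_s: 14.55
position: [0.4243, -0.2302, 0.3221]
eef_rot: [0.3, 0.954, 0.0, -0.002]
wrist_force: [-0.3, 0.4, -0.2]
grip_width: 0.0857
grip_force: 0.0
[[-0.821  0.571 -0.004  0.424]
 [ 0.571  0.821  0.002 -0.23 ]
 [ 0.005 -0.001 -1.     0.322]
 [ 0.     0.     0.     1.   ]] [-0.61 -0.06  1.34 -0.    1.86 -1.58]
holster 0.92 [297. 258.] [ 0.541 -0.368  0.   ]
scanner 0.84 [292. 261.] [ 0.536 -0.372  0.016]
scanner 0.77 [246. 108.] [ 0.293 -0.275  0.016]
scanner 0.6 [239. 306.] [ 0.554 -0.51   0.016]
0.006 0.02 1635 [ 0.549 -0.428] [0.211 0.204] 59.6 pct [[0.425, -0.496, 0.008], [0.645, -0.296, 0.018]]
0.05 0.07 1002 [ 0.557 -0.42 ] [0.145 0.175] 51.3 pct [[0.496, -0.502, 0.051], [0.658, -0.321, 0.069]]
0.075 0.11 1220 [ 0.527 -0.411] [0.138 0.257] 58.4 pct [[0.439, -0.503, 0.076], [0.659, -0.299, 0.109]]
0.113 0.13 2286 [ 0.499 -0.341] [0.046 0.13 ] 59.4 pct [[0.441, -0.382, 0.115], [0.557, -0.301, 0.128]]
0.11 0.14 2357 [ 0.54  -0.365] [0.046 0.226] 59.9 pct [[0.44, -0.382, 0.112], [0.557, -0.3, 0.128]]
```

Run:
```python
from h import *
p,M=cam("wrist")
for n in("scene","side"):
    q,N=cam(n)
    for m in mark_of(q,"backing_roll")[:2]: print(n,round(m["confidence"],2),atz(q,N,m["location"],0).round(3))
C=cloud(p,M); D=C[(p["depth"]>0)]; D=D[(np.hypot(D[:,0]-.537,D[:,1]+.364)<.2)&(D[:,2]>.135)]; print(len(D),D.min(0) if len(D) else 0,D.max(0) if len(D) else 0)
y=np.radians(59.4); T=pose(); print("turn",rv(frame([0,0,-1],[np.cos(y),np.sin(y),0])),"shift to z.2",((np.array([.537,-.364,.2])-T[:3,3])/.3).round(3))
```

```text
scene 0.7 [ 0.65  -0.447  0.   ]
scene 0.52 [ 0.726 -0.041  0.   ]
26998 [ 0.3718027  -0.2942943   0.33521179] [ 0.47259435 -0.17620646  0.41817922]
turn [-0.   -0.01  0.16] shift to z.2 [ 0.375 -0.449 -0.409]
```

```bash
python3 -m inch '[[[0,0,0.16],[0.12,-0.15,-0.1],0],[[0,0,0.16],[0.24,-0.3,-0.2],0],[[0,0,0.16],[0.375,-0.45,-0.3],0],[[0,0,0.16],[0.375,-0.45,-0.3],0],[[0,0,0.16],[0.375,-0.45,-0.3],0]]'
python3 - <<'E'
from h import *
p,M=cam("wrist"); T=pose();print(T.round(3),robot.sense()["joint_positions"].round(2))
C=cloud(p,M); D=C[p["depth"]>0]; D=D[np.hypot(D[:,0]-.537,D[:,1]+.364)<.16]
a=D[(D[:,2]>.117)&(D[:,2]<.135)]; t=(a-T[:3,3])@T[:3,:3]; h=t[t[:,0]>.03]
for n,k in (("all",t),("handle",h)):
    print(n,len(k),np.percentile(k,[0.5,50,99.5],axis=0).round(4).tolist(),cv2.minAreaRect(k[:,:2].astype(np.float32)))
E
```

```text
time_s: 15.45
position: [0.5374, -0.3667, 0.222]
eef_rot: [0.264, 0.965, 0.003, -0.008]
wrist_force: [-0.4, -0.5, -2.3]
grip_width: 0.0853
grip_force: 0.0
[[-0.861  0.508 -0.012  0.537]
 [ 0.508  0.861  0.008 -0.365]
 [ 0.015  0.001 -1.     0.226]
 [ 0.     0.     0.     1.   ]] [-0.68  0.32  1.1  -0.    1.73 -1.72]
all 6576 [[-0.1312, -0.033, 0.0899], [0.0378, 0.0007, 0.1026], [0.1064, 0.023, 0.1091]] ((-0.016591347754001617, -0.00564223900437355), (0.24701742827892303, 0.059027452021837234), 1.1322174072265625)
handle 3541 [[0.0308, -0.0143, 0.0987], [0.0738, 0.0013, 0.1033], [0.1065, 0.0166, 0.1093]] ((0.06835053861141205, 0.0011839363723993301), (0.07665190100669861, 0.03190424293279648), 0.09138096123933792)
```

```bash
python3 -m inch '[[[-0.016,-0.024,0],[0.005,0,-0.12],0],[[-0.016,-0.024,0],[0.005,0,-0.24],0],[[-0.016,-0.024,0],[0.005,0,-0.36],0],[[-0.016,-0.024,0],[0.005,0,-0.48],0],[[-0.016,-0.024,0],[0.005,0,-0.48],0]]'
python3 -m inch '[[[0,0,0],[0,0,0],0],[[0,0,0],[0,0,0],60],[[0,0,0],[0,0,0],100],[[0,0,0],[0,0,0],140],[[0,0,0],[0,0,0],255]]' 70
python3 -m inch '[[[0,0,0],[0,0,0],255],[[0,0,0],[0,0,0],255],[[0,0,0],[0,0,0],255],[[0,0,0],[0,0,0],255],[[0,0,0],[0,0,0],255]]' 70
python3 -c "
from h import *
print(pose().round(3))"
```

```text
time_s: 16.0
position: [0.5354, -0.3614, 0.0843]
eef_rot: [0.263, 0.965, -0.0, 0.0]
wrist_force: [-0.4, 0.9, -1.5]
grip_width: 0.0856
grip_force: 0.0
time_s: 16.5
position: [0.54, -0.3652, 0.0919]
eef_rot: [0.263, 0.965, -0.003, 0.008]
wrist_force: [0.3, 1.5, 6.9]
grip_width: 0.0449
grip_force: 72.8
time_s: 17.0
position: [0.54, -0.3653, 0.0919]
eef_rot: [0.263, 0.965, -0.003, 0.008]
wrist_force: [0.4, 0.8, 5.8]
grip_width: 0.0449
grip_force: 72.8
[[-0.862  0.507  0.013  0.54 ]
 [ 0.507  0.862 -0.01  -0.365]
 [-0.016 -0.002 -1.     0.092]
 [ 0.     0.     0.     1.   ]]
```

```bash
python3 -m inch '[[[0,0,0],[0,0,0.06],255],[[0,0,0],[0,0,0.13],255],[[0,0,0],[0,0,0.22],255],[[0,0,0],[0,0,0.33],255],[[0,0,0],[0,0,0.45],255]]'
cat > held.py <<'E'
from h import *
p,M=cam("wrist"); T=pose();print(T.round(3),robot.sense()["joint_positions"].round(2),robot.sense()["grip_width"],robot.sense()["wrist_force"].round(1))
C=cloud(p,M); t=(C-T[:3,3])@T[:3,:3]; ok=(p["depth"]>0)
box=lambda a,b:ok&np.all((t>a)&(t<b),-1)
h=t[box([.028,-.03,-.06],[.12,.03,.06])]; print("handle",len(h),np.percentile(h,[.5,50,99.5],axis=0).round(4).tolist(), cv2.minAreaRect(h[:,:2].astype(np.float32)))
f=h[(h[:,0]>.035)&(h[:,0]<.1)&(abs(h[:,1])<.012)]; A=np.c_[f[:,:2],np.ones(len(f))]; print("top plane z=ax+by+c",np.linalg.lstsq(A,f[:,2],rcond=None)[0].round(4))
for z0,z1 in [(.02,.05),(.05,.07),(.07,.12)]:
    q=t[box([-.05,-.05,z0],[.06,.05,z1])]
    if len(q): print(z0,len(q),np.percentile(q,[1,50,99],axis=0).round(4).tolist())
for m in mark_of(p,"scanner")[:2]: print(m)
E
python3 held.py
```

```text
time_s: 17.5
position: [0.5378, -0.3641, 0.2234]
eef_rot: [0.263, 0.965, -0.002, 0.003]
wrist_force: [0.7, -0.5, -1.7]
grip_width: 0.045
grip_force: 71.8
[[-0.862  0.507  0.017  0.54 ]
 [ 0.507  0.862 -0.014 -0.366]
 [-0.022 -0.003 -1.     0.233]
 [ 0.     0.     0.     1.   ]] [-0.68  0.3   1.12 -0.    1.7  -1.72] 0.04497167182182933 [ 0.4 -1.2  4.2]
handle 18402 [[0.0286, -0.0161, -0.0306], [0.0807, -0.0001, -0.0249], [0.1129, 0.0156, 0.0449]] ((0.07082716375589371, 0.00029415637254714966), (0.08562824875116348, 0.056895092129707336), 0.011472788639366627)
top plane z=ax+by+c [-0.1687  0.0026 -0.012 ]
0.02 516 [[0.0035, -0.0295, 0.0211], [0.0213, 0.0222, 0.0453], [0.0299, 0.03, 0.0497]]
0.05 61 [[0.0223, -0.0289, 0.0502], [0.0295, 0.0244, 0.057], [0.0303, 0.0287, 0.0695]]
0.07 5 [[0.0291, -0.0256, 0.0716], [0.0295, 0.0282, 0.0727], [0.0297, 0.0285, 0.0761]]
{'location': [0.3625, 0.6125], 'confidence': 0.8}
{'location': [0.5006, 0.533], 'confidence': 0.58}
```

```bash
python3 -m inch '[[[0,0,0],[0,0,0.1],255],[[0,0,0.1],[-0.05,0.03,0.2],255],[[0,0,0.25],[-0.1,0.1,0.25],255],[[0,0,0.4],[-0.15,0.2,0.28],255],[[0,0,0.5],[-0.2,0.3,0.3],255]]'
python3 -m inch '[[[0,0,0.1],[-0.05,0.12,0],255],[[0,0,0.2],[-0.1,0.26,0],255],[[0,0,0.3],[-0.15,0.4,0],255],[[0,0,0.4],[-0.2,0.54,0],255],[[0,0,0.5],[-0.2,0.68,0],255]]'
python3 -m inch '[[[0,-0.1,0],[0,0.14,0],255],[[0,-0.3,0],[0,0.28,0],255],[[0,-0.5,0],[0,0.42,0],255],[[0,-0.7,0],[0,0.56,0],255],[[0,-0.9,0],[0,0.7,0],255]]'
python3 -m inch '[[[0,-0.2,0],[0,0.14,0],255],[[0,-0.4,0],[0,0.28,-0.05],255],[[0,-0.6,0],[0,0.42,-0.1],255],[[0,-0.75,0],[0,0.5,-0.15],255],[[0,-0.8,0],[0,0.55,-0.15],255]]'
cat > goal.py <<'E'
from h import *
T=pose(); Rt=frame([.766,0,-.643],[0,1,0]); W=np.array([.582,.355,.047])+.1*np.array([-.766,0,.643])
G=W-Rt@np.array([.003,0,.08]); print(T.round(3)); print("goal",G.round(3),"shift",((G-T[:3,3])/.3).round(3),"turn",rv(Rt),robot.sense()["joint_positions"].round(2),robot.sense()["grip_width"])
E
python3 goal.py
```

```text
time_s: 18.1
position: [0.4778, -0.2739, 0.3133]
eef_rot: [0.14, 0.99, -0.001, 0.005]
wrist_force: [1.1, 0.2, -1.5]
grip_width: 0.0448
grip_force: 71.9
time_s: 18.6
position: [0.4166, -0.0691, 0.3129]
eef_rot: [0.016, 1.0, -0.001, 0.005]
wrist_force: [1.0, 0.4, -0.9]
grip_width: 0.0452
grip_force: 71.9
time_s: 19.1
position: [0.4178, 0.1405, 0.3129]
eef_rot: [0.016, 0.973, 0.003, 0.23]
wrist_force: [1.7, -0.9, -1.6]
grip_width: 0.0449
grip_force: 71.9
time_s: 19.6
position: [0.4149, 0.3052, 0.2608]
eef_rot: [0.011, 0.91, 0.003, 0.414]
wrist_force: [-0.1, -0.8, -2.3]
grip_width: 0.0451
grip_force: 72.1
[[-0.657  0.018  0.754  0.415]
 [ 0.023  1.    -0.004  0.305]
 [-0.753  0.015 -0.657  0.261]
 [ 0.     0.     0.     1.   ]]
goal [0.446 0.355 0.165] shift [ 0.104  0.166 -0.319] turn [-0.03 -0.04  0.04] [ 0.9  -0.35  1.92 -0.73  1.09 -0.46] 0.045098804823029255
```

```bash
python3 -m inch '[[[-0.03,-0.04,0.04],[0.03,0.05,-0.1],255],[[-0.03,-0.04,0.04],[0.06,0.12,-0.2],255],[[-0.03,-0.04,0.04],[0.1,0.166,-0.28],255],[[-0.03,-0.04,0.04],[0.104,0.166,-0.32],255],[[-0.03,-0.04,0.04],[0.104,0.166,-0.32],255]]'
python3 -m inch '[[[0,0,0],[0,0,0],255],[[0,0,0],[0,0,0],255],[[0,0,0],[0,0,0],255],[[0,0,0],[0,0,0],255],[[0,0,0],[0,0,0],255]]'
python3 goal.py; python3 held.py
python3 - <<'E'
from h import *
for n in("scene","side","wrist"):
    q,N=cam(n); print(n)
    for l,z in [("label_empty",.047),("scanner",.111)]:
        for m in mark_of(q,l)[:2]: print(l,round(m["confidence"],2),atz(q,N,m["location"],z).round(3))
# label plane and strip from wrist depth
q,N=cam("wrist"); C=cloud(q,N); a=C[(q["depth"]>0)&(abs(C[...,0]-.582)<.03)&(abs(C[...,1]-.355)<.07)&(C[...,2]>.03)&(C[...,2]<.075)]
print("label pts",len(a)); 
if len(a)>50:
    for _ in range(4):
        m=a.mean(0); n=np.linalg.svd(a-m,full_matrices=False)[2][2]; d=abs((a-m)@n); a=a[d<max(.003,np.percentile(d,70))]
    n*=np.sign(n[2]); print(m.round(3),n.round(3),np.percentile(a,[0,100],axis=0).round(3).tolist())
E
```

```text
time_s: 20.1
position: [0.4484, 0.3524, 0.1682]
eef_rot: [0.002, 0.906, 0.0, 0.424]
wrist_force: [-0.4, -0.4, -1.1]
grip_width: 0.0447
grip_force: 72.1
time_s: 20.6
position: [0.4499, 0.3543, 0.1738]
eef_rot: [0.003, 0.904, 0.004, 0.427]
wrist_force: [-0.0, -0.8, -1.6]
grip_width: 0.0451
grip_force: 72.1
[[-0.636  0.002  0.772  0.45 ]
 [ 0.008  1.     0.004  0.354]
 [-0.772  0.009 -0.636  0.174]
 [ 0.     0.     0.     1.   ]]
goal [0.446 0.355 0.165] shift [-0.013  0.002 -0.029] turn [-0.02  0.02  0.  ] [ 0.92 -0.13  1.95 -0.88  0.91 -0.24] 0.045134044539865345
[[-0.636  0.002  0.772  0.45 ]
 [ 0.008  1.     0.004  0.354]
 [-0.772  0.009 -0.636  0.174]
 [ 0.     0.     0.     1.   ]] [ 0.92 -0.13  1.95 -0.88  0.91 -0.24] 0.04488665542099386 [ 0.   0.6 -1.9]
handle 17964 [[0.0288, -0.0162, -0.0388], [0.0792, -0.0004, -0.0337], [0.1104, 0.0151, -0.0221]] ((0.06961120665073395, -0.0006270613521337509), (0.03229162096977234, 0.08317272365093231), 89.87435150146484)
top plane z=ax+by+c [-0.1554  0.014  -0.0221]
0.02 529 [[0.0004, -0.0301, 0.0269], [0.0184, 0.0233, 0.0362], [0.0267, 0.0296, 0.0485]]
0.05 26 [[0.0253, -0.0284, 0.0506], [0.0257, 0.0267, 0.0567], [0.0262, 0.0283, 0.0676]]
{'location': [0.5006, 0.52], 'confidence': 0.79}
scene
label_empty 0.72 [0.581 0.347 0.047]
scanner 0.78 [ 0.629 -0.47   0.111]
scanner 0.7 [0.504 0.349 0.111]
side
label_empty 0.48 [0.583 0.354 0.047]
scanner 0.69 [0.5   0.372 0.111]
scanner 0.63 [ 0.547 -0.567  0.111]
wrist
scanner 0.56 [0.537 0.352 0.111]
label pts 1159
[0.583 0.353 0.048] [-0.766 -0.002  0.643] [[0.566, 0.294, 0.03], [0.6, 0.414, 0.068]]
```

```bash
sed -i 's/\.582,\.355,\.047/.583,.3545,.048/; s/\.003,0,\.08\]/.0005,0,.0755]/' goal.py
python3 -m inch '[[[-0.01,0.01,0],[-0.003,0,-0.02],255],[[-0.02,0.02,0],[-0.005,0,-0.04],255],[[-0.02,0.02,0],[-0.005,0,-0.04],255],[[-0.02,0.02,0],[-0.005,0,-0.04],255],[[-0.02,0.02,0],[-0.005,0,-0.04],255]]'
python3 -m inch '[[[0,0,0],[0,0,0],255],[[0,0,0],[0,0,0],255],[[0,0,0],[0,0,0],255],[[0,0,0],[0,0,0],255],[[0,0,0],[0,0,0],255]]'
python3 goal.py
```

```text
time_s: 21.7
position: [0.4483, 0.3543, 0.1609]
eef_rot: [0.0, 0.907, -0.001, 0.422]
wrist_force: [0.2, -0.1, -2.1]
grip_width: 0.045
grip_force: 72.1
time_s: 22.2
position: [0.4483, 0.3543, 0.1609]
eef_rot: [0.0, 0.907, -0.001, 0.422]
wrist_force: [0.1, -0.0, -2.0]
grip_width: 0.045
grip_force: 72.1
[[-0.644  0.002  0.765  0.448]
 [-0.     1.    -0.003  0.354]
 [-0.765 -0.002 -0.644  0.161]
 [ 0.     0.     0.     1.   ]]
goal [0.449 0.354 0.161] shift [0.002 0.001 0.001] turn [ 0. -0.  0.] [ 0.92 -0.12  1.95 -0.88  0.91 -0.23] 0.04499226595388556
```

```bash
python3 held.py
python3 - <<'E'
from h import *
for n in("scene","side"):
    p,M=cam(n); C=cloud(p,M); g=p["frame"].astype(int)
    b=(g[...,0]>g[...,2]+40)&(abs(C[...,0]-.69)<.06)&(abs(C[...,1]-.355)<.09)&(C[...,2]>.06)&(C[...,2]<.3)
    a=C[b]; print(n,len(a),np.percentile(a,[2,98],axis=0).round(3).tolist() if len(a) else "")
s=robot.sense(); print(s["time_s"],abs(s["joint_velocities"]).max())
E
```

```text
[[-0.644  0.002  0.765  0.448]
 [-0.     1.    -0.003  0.354]
 [-0.765 -0.002 -0.644  0.161]
 [ 0.     0.     0.     1.   ]] [ 0.92 -0.12  1.95 -0.88  0.91 -0.23] 0.045115373926728944 [ 0.8 -0.  -1.4]
handle 18021 [[0.0288, -0.0162, -0.0388], [0.0794, -0.0005, -0.0335], [0.1106, 0.0151, -0.0218]] ((0.06970396637916565, -0.0005921460688114166), (0.0834009125828743, 0.032240670174360275), 0.019710171967744827)
top plane z=ax+by+c [-0.1555  0.0136 -0.0219]
0.02 527 [[0.0008, -0.03, 0.0259], [0.0185, 0.0233, 0.0364], [0.0269, 0.0295, 0.0484]]
0.05 27 [[0.0256, -0.0283, 0.0508], [0.026, 0.0264, 0.0556], [0.0267, 0.0282, 0.0659]]
0.07 1 [[0.0259, 0.028, 0.0701], [0.0259, 0.028, 0.0701], [0.0259, 0.028, 0.0701]]
{'location': [0.5011, 0.531], 'confidence': 0.79}
scene 64 [[0.698, 0.306, 0.113], [0.711, 0.387, 0.226]]
side 90 [[0.695, 0.297, 0.11], [0.709, 0.4, 0.229]]
22.4 0.002197624323907664
```

The hoop hangs against the post at z about .11–.23, and the scanner is steady on aim, so I'm handing in.

```bash
python3 -c "
from station import robot
print(robot.hand_in())"
```

```text
the job is handed in; nothing more can be done
None
```

The blue hoop hangs freely on the empty stand's peg, and the scanner is held steady about 100 mm from the middle of its label, squarely on by my measurements; the job was handed in at about 22 s of the 72 s limit, and no verdict was returned.

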